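Slide the sheet blank out over the end of the ledge

ROBOT

A 6-joint arm with a two-finger parallel gripper is mounted at the origin on the work surface. World frame = base frame: x ahead of the robot, y to its left, z up, the work surface at z = 0. Lengths are in m, angles in rad, forces in N, time in s.
With the tool pointing down it reaches from about 0.4 to 0.825 m from the base axis. Payload 7 kg.
Tool frame: the origin (TCP) lies at the very end of the fingers, on their centre line; the grasp point (between the pads) lies 19 mm behind it; z points along the fingers, y is the line along which they close (so a half turn about z gives the same grasp; the last joint's range is limited). The gripper opens to 88 mm and grips with 3 to 60 N. Pads are 19 mm wide; open, the fingers measure 130 mm over their backs; the gripper's body (78 mm by 193 mm) begins 47 mm behind the grasp point.
Start: joints at [1.537, 0.359, 0.012, 0, -1.224, -0.288], TCP at [0.213, 0.64, 0.194] pointing down, gripper open.
Joint ranges: [-3.07, 3.07], [-1.43, 2.12], [-1.02, 1.25], [-3.03, 1.67], [-3.05, -0], [-3.03, 3.03]. Speed limits (rad/s): [2.39, 2.39, 3.01, 3.14, 3.14, 3.14].

INTERFACE

Orientations are given as [roll, pitch, yaw] about the fixed x, y, z axes, in that order (R = Rz(yaw) Ry(pitch) Rx(roll)).
In Python, from station import arm gives the robot as it stands.
- The arm moves only by the tool step_arm, never from a script. Its argument "rows" is a list of rows, each a list of 5 numbers: the shift along the world's x, y, z in m, then the turn about the world's z in rad, then the finger opening in m, from 0 to 0.0876. In form: [[x, y, z, spin, gripper], ...]. A call has 1 to 20 rows; each row is the pose to reach, as a shift and turn from the pose commanded when the call began; what a row does not reach only later rows make up. A row lasts 1/10 s, in which the tool goes at most 50 mm and 8.59 degrees, less where a joint would pass 70% of its speed; a pose out of reach is approached as far as the arm can. A call with a gripper value outside its range is refused whole. The fingers move at their own pace and stop on an object; "newtons" is the grip in N (left out, the last holds). Time passes only in rows, so rows that repeat a pose let the fingers close. It gives the time, the measured TCP pose, the force, the opening and the grip force at its end, in the units of the state.
- arm.get_state(): the state, without advancing time (a new reading comes with each control period).
- arm.grab_frame(name): name is "scene" or "top"; returns a dict with "color" (384x512x3 uint8, blue, green, red), "vfov" (degrees; the focal length in pixels is half the picture's height over the tangent of half this angle, whatever the lens; pixels are square), "cx", "cy" (the principal point, pixels), "rvec" (rotation vector, rad) and "tvec" (3), from world to camera coordinates, as OpenCV has them. Camera axes: x right, y down, z forward; pixel columns grow to the right and rows downward; lengths in m; the calibration is good to about 2 mm. A picture is of the moment at which its call begins. There is no depth.
- arm.job_done(): hands the job in; it is judged then, once.
The state is a dict: "t": time; "q": joint angles; "qd": joint speeds; "joint_efforts": joint torques, N m; "eef_pos": TCP position; "ee_rot": TCP orientation; "force": force on the tool from outside, world axes, zero at the start; "moment": the same for the moment, N m; "width": finger opening in m; "gripper_force": force on a finger pad.
Only numpy, scipy, OpenCV 4.12 (cv2) and the standard library are available. Lean on these libraries where they do the work, as an engineer would, in place of code of your own. Each camera call takes 0.05 s, during which the arm holds its last target. There are 200 camera calls.

TASK

Without gripping or lifting it, push the flat aluminium blank up against the steel fence of the wooden ledge and slide it along the fence until its whole orange end band sticks out past the end of the ledge, so that the painted edge can be worked on. Stop there: no more than about 20 mm of bare metal may stick out as well, and the blank must be left lying flat and snug along the fence. Leave the jar, the solvent bottle and the brush where they are, and finish with the robot clear of everything.

Things in the scene. Friction and masses are not known exactly. Their poses are not given: they have to be found in the camera images.
- ledge: Dark wooden board fixed to the bench. Origin on the bench (z = 0); top face 40 mm up, spanning x -110 to +70 mm, y -170 to +170 mm. Along its far side a steel fence strip: face at x = +58 mm, 12 mm thick, rising 11 mm above the wood. Ends and near side (-x) are open. The blank is to stick out over the -y end.
- ledge_end (a point): Point on the top edge of the ledge's -y end, at (0, -170, 40) mm in the ledge frame; axes as the ledge. Overhang is measured from here along the ledge's -y.
- blank: Loose aluminium plate flat on the ledge, 100 mm wide (x), 130 long (y), 6 thick, 0.15 to 0.3 kg. Origin: centre of its underside. An orange band, 36 mm long, full width, covers its -y end, which starts towards the ledge's -y end. Starts a little turned, 5 to 30 mm short of the fence; snug on it, its origin is at ledge x = +8 mm. Tips off if over 65 mm overhangs.
- blank_lead (a point): Middle of the top edge of the blank's orange (-y) end, at (0, -65, 6) mm in the blank frame; axes as the blank.
- jar: Bystander: amber glass jar with green cap, 66 mm across, 85 mm tall, standing on the bench beyond the fence. Origin at the centre of its underside.
- solvent: Bystander: white solvent bottle with red cap, 64 mm across, 150 mm tall, standing on the bench beyond the fence. Origin at the centre of its underside.
- brush: Bystander: paint brush with green handle, 200 mm long, 42 wide, 20 high, lying on the bench off the ledge's +y end, across it. Origin under its middle, handle towards its -x.
Mind the look-alikes: they are no part of the job. Of the things shaped like the blank, the aluminium one is meant.

How it is judged:
By the outcome, as a careful person would: the job done as asked, in the order asked, and still so for the second after the job is handed in, with the robot touching nothing.
It also fails if it takes over 48 s, if anything falls off the work surface, if the arm or the gripper's body presses on something with over 40 N, if the wrist force passes 120 N, or if a joint passes its speed limit or range.

## Working session

There is one attempt and no reset: what is moved stays moved. The work goes in short steps, Python scripts to look and compute and a tool call to move; the robot and the scene stay as the last step left them, time stands still between calls to the robot, and variables do not carry over. Pictures are saved under pics/ and viewed, at most 10 in all, crops included, and the job is handed in when it is done.

Besides the shell and the picture viewer there is one more tool, called after "Call:" by a JSON object that holds its "name" and its "arguments", one argument or row to a line. step_arm: Moves the arm, as the interface text tells. Its arguments: {"type":"object","properties":{"rows":{"type":"array"},"newtons":{"type":"number"}},"required":["rows"]}

```bash
mkdir -p pics
cat > h.py <<'E'
import numpy as np, cv2
from station import arm
def cam(f):
    h=f["color"].shape[0]; fl=h/2/np.tan(np.radians(f["vfov"])/2)
    K=np.array([[fl,0,f["cx"]],[0,fl,f["cy"]],[0,0,1]])
    R=cv2.Rodrigues(np.array(f["rvec"],float))[0]; return K,R,np.array(f["tvec"],float).ravel()
def ray(f,uv,z):
    K,R,t=cam(f); uv=np.atleast_2d(np.array(uv,float))
    d=(R.T@np.linalg.inv(K)@np.c_[uv,np.ones(len(uv))].T).T; c=-R.T@t
    return c+d*((z-c[2])/d[:,2])[:,None]
def proj(f,P):
    K,R,t=cam(f); p=(K@(R@np.atleast_2d(P).T+t[:,None])).T; return p[:,:2]/p[:,2:]
E
python3 - <<'E'
from h import *
for n in("scene","top"):
    f=arm.grab_frame(n); cv2.imwrite(f"pics/{n}0.png",f["color"]); K,R,t=cam(f); print(n,f["vfov"],-R.T@t,R[2])
    np.save(n+"0.npy",f,allow_pickle=True)
print(arm.get_state())
E
```

```text
scene 55.2169493311313 [1.02244209 0.71821255 0.64429096] [-0.48464873 -0.64317864 -0.59282109]
top 57.665416381570694 [0.43363569 0.06855882 0.90963563] [ 0.10984201  0.0116438  -0.99388086]
{'t': 0.1, 'q': array([ 1.53712499e+00,  3.59310386e-01,  1.11321421e-02, -3.17413773e-04,
       -1.22413074e+00, -2.88107184e-01]), 'qd': array([ 2.15069879e-03, -1.35313237e-03,  1.78908606e-03,  1.40012649e-03,
       -1.46459254e-03,  8.69009781e-05]), 'joint_efforts': array([-1.25208488e-03, -5.84157479e+01,  2.93755299e+01,  7.01562569e+00,
        1.01411686e-02, -5.35088816e-05]), 'eef_pos': array([0.21333933, 0.63986107, 0.19341001]), 'ee_rot': array([ 3.14005755e+00, -1.43738815e-04, -3.21886486e-01]), 'force': array([-0.15832651, -0.34072469, -0.14138138]), 'moment': array([ 0.01081564, -0.02359647, -0.0138664 ]), 'gripper_force': 0.0, 'width': 0.08742054777998098}
```

View pics/top0.png

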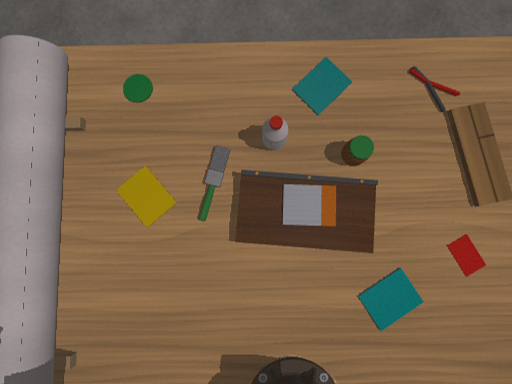

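View pics/scene0.png

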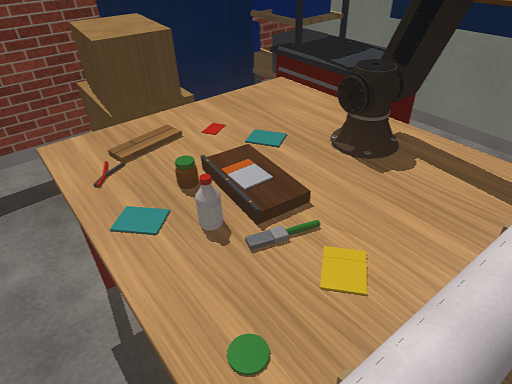

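The top view shows the aluminium and orange blank on the ledge at about (310,205). The fence runs from (241,172) to (377,182), and the ledge's -y end is on the right at about x=375. There are four plates: teal (322,86), teal (390,298), yellow (146,196) and aluminium (310,205). Only the last has bare metal with an orange band and lies on the ledge, so it is the one meant. I'll measure it and confirm in a crop.

```bash
cat >> h.py <<'E'
def blank(f,ledge_roi=(225,165,395,260)):
    """orange and metal masks -> min-area rects in world (top face z=.046)"""
    im=f["color"]; hsv=cv2.cvtColor(im,cv2.COLOR_BGR2HSV); x0,y0,x1,y1=ledge_roi
    roi=np.zeros(im.shape[:2],np.uint8); roi[y0:y1,x0:x1]=255
    o=cv2.inRange(hsv,(5,150,120),(20,255,255))&roi; m=cv2.inRange(hsv,(0,0,130),(180,60,255))&roi
    out=[]
    for k in(o,m,o|m):
        k=cv2.morphologyEx(k,cv2.MORPH_CLOSE,np.ones((3,3)))
        c=max(cv2.findContours(k,cv2.RETR_EXTERNAL,cv2.CHAIN_APPROX_NONE)[0],key=cv2.contourArea)
        P=ray(f,c[:,0,:],.046)[:,:2]*1000
        r=cv2.minAreaRect(P.astype(np.float32)); out.append((r,cv2.boxPoints(r)))
    return out
E
python3 - <<'E'
from h import *
f=np.load("top0.npy",allow_pickle=True).item()
for r,b in blank(f): print(np.round(r[0],1),np.round(r[1],1),round(r[2],2),b.round(0).tolist())
im=f["color"]; hsv=cv2.cvtColor(im,cv2.COLOR_BGR2HSV)
print(ray(f,[[241,172],[377,182],[373,251],[236,241]],.04).round(4))
cv2.imwrite("pics/crop0.png",cv2.resize(im[160:260,225:395],None,fx=4.7,fy=4.7,interpolation=cv2.INTER_CUBIC))
E
```

```text
[488.8 -94.8] [34.4 99.5] 87.7 [[438.0, -110.0], [538.0, -114.0], [539.0, -80.0], [440.0, -76.0]]
[491.3 -29.3] [91.3 96.7] 87.96 [[441.0, -73.0], [538.0, -77.0], [541.0, 15.0], [445.0, 18.0]]
[490.6 -47.8] [128.3  99.5] 87.7 [[438.0, -110.0], [538.0, -114.0], [543.0, 14.0], [444.0, 18.0]]
[[ 0.5761  0.12    0.04  ]
 [ 0.5446 -0.2203  0.04  ]
 [ 0.3744 -0.2015  0.04  ]
 [ 0.4038  0.1343  0.04  ]]
```

View pics/crop0.png

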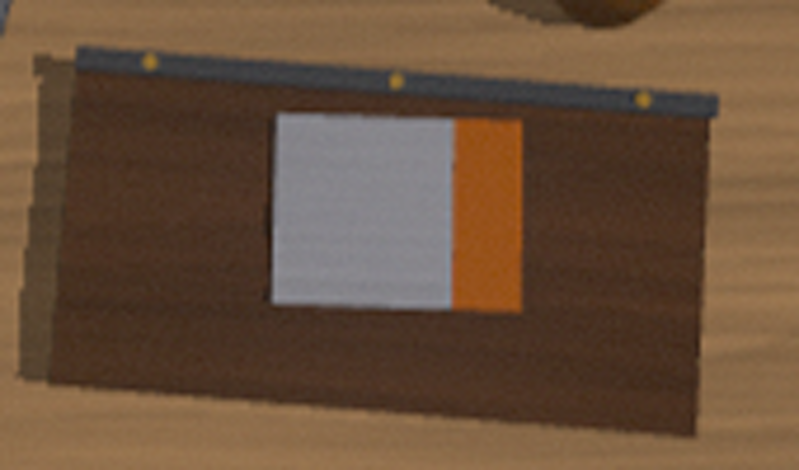

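The crop confirms it: grey metal with an orange band at its -y (right) end, slightly turned, and a narrow strip of wood between it and the fence. Next I'll fit the ledge pose from the wood corners and locate the bottle and jar.

```bash
cat >> h.py <<'E'
def ledgefit(f):
    px=np.array([[50,383],[694,435],[709,118],[77,70]])/4.7+[225,160]-.4
    W=ray(f,px,.04)[:,:2]; L=np.array([[-.11,.17],[-.11,-.17],[.058,-.17],[.058,.17]])
    a,b=L-L.mean(0),W-W.mean(0); th=np.arctan2((a[:,0]*b[:,1]-a[:,1]*b[:,0]).sum(),(a*b).sum())
    R=np.array([[np.cos(th),-np.sin(th)],[np.sin(th),np.cos(th)]]); o=W.mean(0)-R@L.mean(0)
    return th,R,o,((W-o)@R-L)*1000
E
python3 - <<'E'
from h import *
f=np.load("top0.npy",allow_pickle=True).item(); s=np.load("scene0.npy",allow_pickle=True).item()
th,R,o,res=ledgefit(f); print("ledge",np.degrees(th),o,res.round(1).tolist())
np.savez("ledge.npz",th=th,R=R,o=o)
for r,b in blank(f): print(((b/1000-o)@R*1000).round(1).tolist())
print("near push pts/world", [ (o+R@np.array(p)).round(4).tolist() for p in [(-.07,.01),(-.0515,.01)]])
print("bottle/jar top", ((ray(f,[[276,123]],.15)[:,:2]-o)@R).round(3),((ray(f,[[361,147]],.085)[:,:2]-o)@R).round(3))
# check ledge in scene view
print(proj(s,[np.r_[o+R@np.array(p),.04] for p in[(-.11,.17),(.07,.17),(-.11,-.17)]]).round(0))
E
```

```text
ledge -5.467824512992991 [ 0.49659389 -0.04231735] [[0.5, -1.2], [0.6, 1.6], [-0.4, 0.9], [-0.7, -1.3]]
[[-51.5, -72.9], [47.8, -67.4], [45.9, -33.0], [-53.4, -38.5]]
[[-52.1, -36.1], [44.5, -30.3], [39.0, 60.9], [-57.5, 55.1]]
[[-51.5, -72.9], [47.8, -67.4], [40.7, 60.7], [-58.6, 55.2]]
near push pts/world [[0.4279, -0.0257], [0.4463, -0.0275]]
bottle/jar top [[0.163 0.092]] [[ 0.139 -0.117]]
[[311. 191.]
 [257. 214.]
 [249. 143.]]
```

Call:
{"name": "step_arm", "arguments": {
  "rows": [
    [0.207,-0.34,0,0.1,0.06],
    [0.207,-0.34,0,0.1,0.06],
    [0.207,-0.34,0,0.1,0.06],
    [0.207,-0.34,0,0.1,0.06],
    [0.207,-0.34,0,0.1,0.06],
    [0.207,-0.34,0,0.1,0.06],
    [0.207,-0.34,0,0.1,0.06],
    [0.207,-0.34,0,0.1,0.06],
    [0.207,-0.34,0,0.1,0.06],
    [0.201,-0.68,0,0.2265,0.06],
    [0.201,-0.68,0,0.2265,0.06],
    [0.201,-0.68,0,0.2265,0.06],
    [0.201,-0.68,0,0.2265,0.06],
    [0.201,-0.68,0,0.2265,0.06],
    [0.201,-0.68,0,0.2265,0.06],
    [0.201,-0.68,0,0.2265,0.06],
    [0.201,-0.68,0,0.2265,0.06],
    [0.201,-0.68,0,0.2265,0.06],
    [0.201,-0.68,0,0.2265,0.06],
    [0.201,-0.68,0,0.2265,0.06]
  ]
}}

```text
t: 2.1
eef_pos: [0.4146, -0.0386, 0.1942]
ee_rot: [-3.142, 0.0, -0.094]
force: [-0.8, 0.8, -0.4]
width: 0.0599
gripper_force: 0.0
```

Call:
{"name": "step_arm", "arguments": {
  "rows": [
    [0,0,-0.04,0,0.06],
    [0,0,-0.08,0,0.06],
    [0,0,-0.11,0,0.06],
    [0,0,-0.13,0,0.06],
    [0,0,-0.142,0,0.06],
    [0,0,-0.146,0,0.06],
    [0,0,-0.15,0,0.06],
    [0,0,-0.15,0,0.06],
    [0,0,-0.15,0,0.06],
    [0,0,-0.15,0,0.06]
  ]
}}

```text
t: 3.1
eef_pos: [0.415, -0.0395, 0.0449]
ee_rot: [-3.141, -0.001, -0.095]
force: [-0.7, 1.2, -0.4]
width: 0.0601
gripper_force: 0.0
```

Call:
{"name": "step_arm", "arguments": {
  "rows": [
    [0,0,-0.0022,0,0.06],
    [0,0,-0.0022,0,0.06],
    [0.004,-0.0004,-0.0022,0,0.06],
    [0.008,-0.0008,-0.0022,0,0.06],
    [0.011,-0.001,-0.0022,0,0.06],
    [0.013,-0.0012,-0.0022,0,0.06],
    [0.015,-0.0014,-0.0022,0,0.06],
    [0.017,-0.0016,-0.0022,0,0.06],
    [0.019,-0.0018,-0.0022,0,0.06],
    [0.021,-0.002,-0.0022,0,0.06],
    [0.023,-0.0022,-0.0022,0,0.06],
    [0.025,-0.0024,-0.0022,0,0.06],
    [0.026,-0.0025,-0.0022,0,0.06],
    [0.026,-0.0025,-0.0022,0,0.06]
  ]
}}

```text
t: 4.5
eef_pos: [0.4406, -0.0422, 0.042]
ee_rot: [3.142, 0.0, -0.095]
force: [0.7, 0.3, -0.2]
width: 0.0598
gripper_force: 0.0
```

```bash
cat > m.py <<'E'
from h import *
import sys
d=np.load("ledge.npz"); R,o=d["R"],d["o"]
n=sys.argv[1]; s=arm.get_state(); print(s["t"],s["eef_pos"].round(4),s["ee_rot"].round(3),s["force"].round(2),"tcp in ledge",((s["eef_pos"][:2]-o)@R*1000).round(1))
f=arm.grab_frame("top"); 
try:
    for r,b in blank(f,(225,165,420,260)): print(((b/1000-o)@R*1000).round(1).tolist())
except Exception as e: print(e)
g=arm.grab_frame("scene")
a=cv2.resize(f["color"][130:280,220:420],(800,600)); b=cv2.resize(g["color"][120:270,170:370],(800,600))
cv2.imwrite(f"pics/{n}.png",cv2.resize(np.hstack([a,b]),(800,300)))
E
python3 m.py p1
```

```text
4.5 [ 0.4406 -0.0422  0.042 ] [ 3.142  0.    -0.095] [ 0.69  0.31 -0.24] tcp in ledge [-55.7  -5.2]
[[33.2, -68.5], [48.2, -67.3], [45.7, -34.9], [30.7, -36.1]]
[[-8.6, -33.5], [46.6, -30.1], [41.1, 61.3], [-14.1, 57.9]]
[[-4.0, -71.4], [50.7, -67.2], [40.6, 62.0], [-14.1, 57.7]]
```

View pics/p1.png

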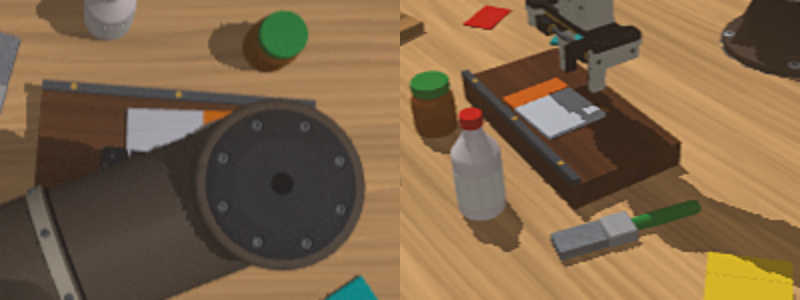

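The blank hasn't moved yet. The scene view shows the fingers right at its near edge, so I'll look closer.

Run:
```python
from h import *
d=np.load("ledge.npz"); R,o=d["R"],d["o"]
g=arm.grab_frame("scene"); im=cv2.resize(g["color"][125:215,195:315],None,fx=6.6,fy=6.6,interpolation=cv2.INTER_CUBIC)
t=arm.get_state()["eef_pos"]
P=[np.r_[o+R@np.array(p),z] for p,z in [((-.0515,-.0729),.046),((.0478,-.0674),.046),((.0407,.0607),.046),((-.0586,.0552),.046)]]
P+=[np.r_[t[:2]+R@np.array([0,dy]),t[2]] for dy in(-.03,0,.03)]+[np.r_[o+R@np.array(p),.04] for p in[(-.11,-.17),(-.11,.17),(.058,.17)]]
for p in (proj(g,P)-[195,125]+.5)*6.6: cv2.circle(im,tuple(int(v) for v in p),4,(0,255,0),1)
cv2.imwrite("pics/p2.png",im)
```

```text
(no output)
```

View pics/p2.png

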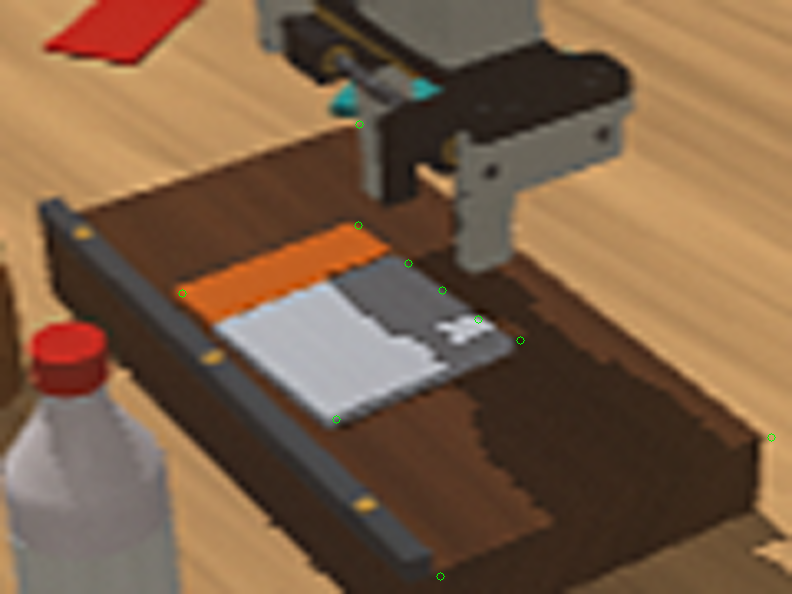

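The camera predictions (green) match the ledge and blank well. But the fingertips appear at about (482,270) in the crop, against roughly (490,330) predicted from the reported pose, as if they were higher or further back than reported. I'll triangulate the gripper's +y end using both views.

Run:
```python
from h import *
d=np.load("ledge.npz"); R,o=d["R"],d["o"]
t=arm.get_state()["eef_pos"]; f=arm.grab_frame("top"); g=arm.grab_frame("scene")
for z in(.0,.019,.047,.066,.09,.12):
  P=[np.r_[t[:2]+R@np.array([0,dy]),t[2]+z] for dy in(.04,.0965)]
  print(z,"top",proj(f,P).round(1).tolist(),"scene",proj(g,P).round(1).tolist())
a=cv2.resize(f["color"][190:225,255:305],(700,490),interpolation=cv2.INTER_NEAREST)
b=cv2.resize(g["color"][125:175,255:300],(540,600),interpolation=cv2.INTER_NEAREST)
c=np.zeros((600,800,3),np.uint8); c[:350,:500]=cv2.resize(a,(500,350)); c[:400,500-0:800]=cv2.resize(b,(300,400)) if 0 else cv2.resize(g["color"][125:175,255:292],(300,400))
cv2.imwrite("pics/p3.png",c)
```

```text
0.0 top [[291.0, 223.7], [268.2, 221.9]] scene [[268.8, 174.4], [279.6, 183.2]]
0.019 top [[291.6, 223.6], [268.3, 221.7]] scene [[268.7, 169.1], [279.7, 177.8]]
0.047 top [[292.6, 223.4], [268.5, 221.5]] scene [[268.6, 161.0], [279.7, 169.5]]
0.066 top [[293.3, 223.3], [268.7, 221.3]] scene [[268.6, 155.3], [279.8, 163.7]]
0.09 top [[294.3, 223.1], [268.9, 221.1]] scene [[268.5, 148.0], [279.9, 156.2]]
0.12 top [[295.6, 222.9], [269.1, 220.8]] scene [[268.4, 138.5], [279.9, 146.6]]
```

View pics/p3.png

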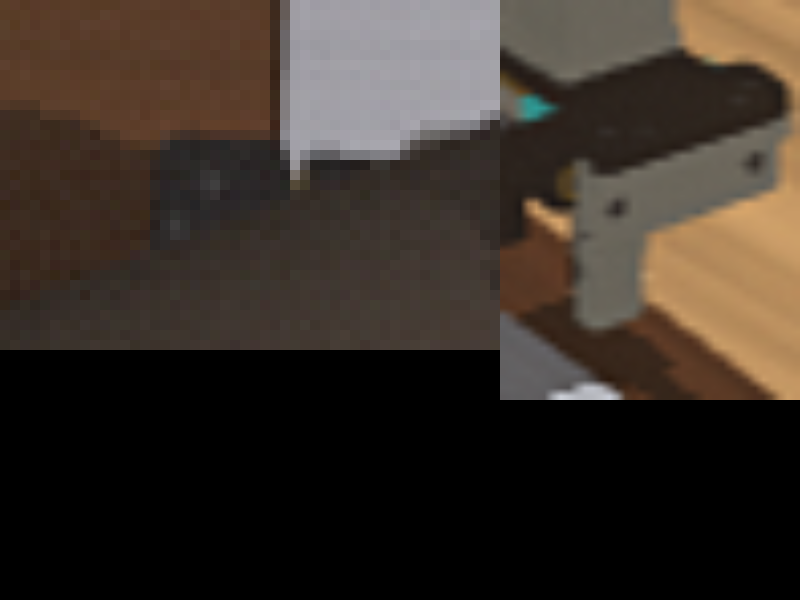

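Top view: the gripper's end is at about (270,204), which fits the reported xy. Scene view: the tip is at row 166 against 174 predicted, so the tips really sit about 30 mm higher than reported, and they passed above the blank's edge. I'll back off, lower part-way and measure the tip again.

Call:
{"name": "step_arm", "arguments": {
  "rows": [
    [-0.01,0.001,0,0,0.06],
    [-0.02,0.002,0,0,0.06],
    [-0.026,0.0025,0,0,0.06],
    [-0.026,0.0025,-0.003,0,0.06],
    [-0.026,0.0025,-0.006,0,0.06],
    [-0.026,0.0025,-0.009,0,0.06],
    [-0.026,0.0025,-0.012,0,0.06],
    [-0.026,0.0025,-0.012,0,0.06]
  ]
}}

```text
t: 5.55
eef_pos: [0.4143, -0.0398, 0.0295]
ee_rot: [3.141, 0.001, -0.095]
force: [0.2, 0.0, 0.1]
width: 0.06
gripper_force: 0.0
```

Run:
```python
from h import *
d=np.load("ledge.npz"); R,o=d["R"],d["o"]
s=arm.get_state(); t=s["eef_pos"]; print(t,s["force"],s["q"])
g=arm.grab_frame("scene"); P=[np.r_[t[:2]+R@np.array([0,dy]),t[2]] for dy in(-.04,.04)]
print(proj(g,P))
im=cv2.resize(g["color"][125:200,220:320],(800,600),interpolation=cv2.INTER_CUBIC); cv2.imwrite("pics/p4.png",im)
```

```text
[ 0.41428057 -0.03980005  0.02947234] [0.18618925 0.04809629 0.073052  ] [ 3.83119083e-01  1.21691512e-01 -7.54301715e-01 -7.95770576e-05
 -6.95927094e-01  1.09226615e+00]
[[261.76626952 163.92187945]
 [275.96515298 175.21267867]]
```

View pics/p4.png

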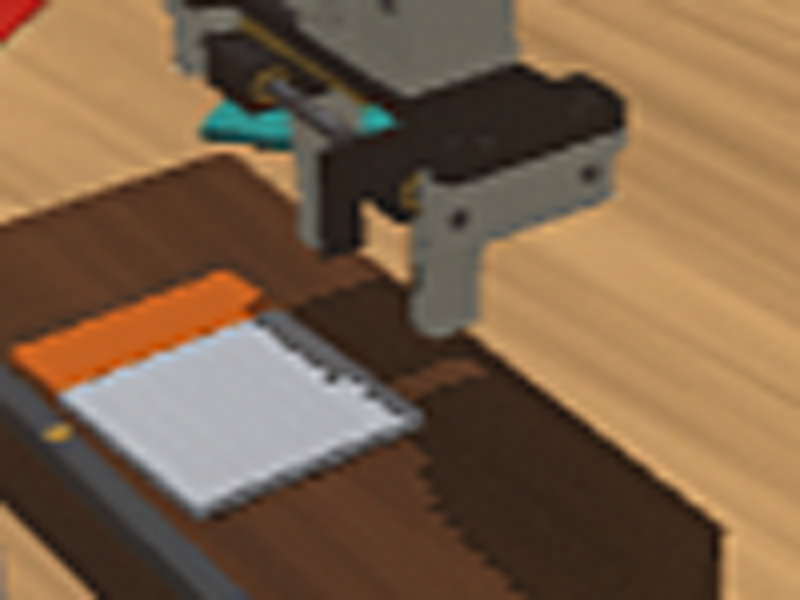

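Reported z is 29 mm, already below the ledge top, yet there is no contact. The tip shows at (276,167) against (276,175) predicted. So the reported z reads about 31 mm too low, and xy is fine. I'll feel for the wood gently.

Call:
{"name": "step_arm", "arguments": {
  "rows": [
    [0,0,-0.003,0,0.06],
    [0,0,-0.006,0,0.06],
    [0,0,-0.009,0,0.06],
    [0,0,-0.012,0,0.06],
    [0,0,-0.014,0,0.06],
    [0,0,-0.014,0,0.06]
  ]
}}

```text
t: 6.2
eef_pos: [0.4143, -0.0398, 0.0157]
ee_rot: [3.141, 0.001, -0.095]
force: [1.3, -0.1, 0.2]
width: 0.0601
gripper_force: 0.0
```

Call:
{"name": "step_arm", "arguments": {
  "rows": [
    [0,0,-0.001,0,0.06],
    [0,0,-0.002,0,0.06],
    [0,0,-0.002,0,0.06]
  ]
}}

```text
t: 6.5
eef_pos: [0.4145, -0.0397, 0.014]
ee_rot: [3.142, 0.0, -0.095]
force: [0.3, 0.8, -0.6]
width: 0.0601
gripper_force: 0.0
```

Call:
{"name": "step_arm", "arguments": {
  "rows": [
    [0,0,-0.001,0,0.06],
    [0,0,-0.001,0,0.06]
  ]
}}

```text
t: 6.7
eef_pos: [0.4145, -0.0397, 0.013]
ee_rot: [-3.142, 0.0, -0.095]
force: [-0.6, -0.5, -0.0]
width: 0.0602
gripper_force: 0.0
```

Call:
{"name": "step_arm", "arguments": {
  "rows": [
    [0,0,-0.001,0,0.06],
    [0,0,-0.001,0,0.06]
  ]
}}

```text
t: 6.9
eef_pos: [0.4144, -0.0397, 0.012]
ee_rot: [3.142, 0.0, -0.095]
force: [-0.4, -0.1, 0.9]
width: 0.0594
gripper_force: 0.0
```

Call:
{"name": "step_arm", "arguments": {
  "rows": [
    [0,0,-0.001,0,0.06],
    [0,0,-0.001,0,0.06]
  ]
}}

```text
t: 7.1
eef_pos: [0.4144, -0.0397, 0.0109]
ee_rot: [3.142, 0.0, -0.095]
force: [-0.3, -0.3, 0.0]
width: 0.0601
gripper_force: 0.0
```

Call:
{"name": "step_arm", "arguments": {
  "rows": [
    [0,0,-0.001,0,0.06],
    [0,0,-0.001,0,0.06]
  ]
}}

```text
t: 7.3
eef_pos: [0.4144, -0.0397, 0.01]
ee_rot: [3.142, 0.0, -0.095]
force: [0.5, 0.4, 0.9]
width: 0.0597
gripper_force: 0.0
```

Call:
{"name": "step_arm", "arguments": {
  "rows": [
    [0,0,-0.001,0,0.06],
    [0,0,-0.001,0,0.06]
  ]
}}

```text
t: 7.5
eef_pos: [0.4144, -0.0397, 0.0089]
ee_rot: [3.141, 0.0, -0.095]
force: [0.0, -0.6, -0.0]
width: 0.0599
gripper_force: 0.0
```

Call:
{"name": "step_arm", "arguments": {
  "rows": [
    [0,0,-0.0007,0,0.06],
    [0,0,-0.0007,0,0.06]
  ]
}}

```text
t: 7.7
eef_pos: [0.4144, -0.0397, 0.0083]
ee_rot: [3.142, 0.0, -0.095]
force: [-0.3, -0.3, 1.2]
width: 0.0601
gripper_force: 0.0
```

Call:
{"name": "step_arm", "arguments": {
  "rows": [
    [0,0,-0.0007,0,0.06],
    [0,0,-0.0007,0,0.06]
  ]
}}

```text
t: 7.9
eef_pos: [0.4146, -0.0397, 0.008]
ee_rot: [3.142, -0.0, -0.095]
force: [-1.9, 1.0, 6.6]
width: 0.0599
gripper_force: 3.2
```

Call:
{"name": "step_arm", "arguments": {
  "rows": [
    [0,0,-0.0007,0,0.06],
    [0,0,-0.0007,0,0.06]
  ]
}}

```text
t: 8.1
eef_pos: [0.4146, -0.0397, 0.0079]
ee_rot: [3.141, -0.0, -0.095]
force: [-5.9, 3.1, 19.6]
width: 0.0599
gripper_force: 9.1
```

Run:
```python
from h import *
s=arm.get_state(); t=s["eef_pos"]; print(t,s["force"])
d=np.load("ledge.npz"); R=d["R"]
g=arm.grab_frame("scene"); P=[np.r_[t[:2]+R@np.array([0,.04]),t[2]+b] for b in(0,.028,.031,.034)]
print(proj(g,P).round(1).tolist())
im=g["color"]; hsv=cv2.cvtColor(im,cv2.COLOR_BGR2HSV)
for c in range(272,281): print(c,im[160:182,c].max(1).tolist())
```

```text
[ 0.41458332 -0.03969302  0.00788478] [-5.90953104  3.12098155 19.61827983]
[[275.9, 181.1], [275.9, 173.5], [275.9, 172.7], [275.9, 171.8]]
272 [103, 106, 90, 103, 86, 85, 78, 94, 105, 104, 104, 105, 76, 49, 50, 47, 81, 87, 69, 49, 50, 53]
273 [105, 105, 77, 102, 104, 104, 107, 106, 103, 103, 103, 105, 101, 64, 53, 52, 48, 55, 55, 51, 51, 54]
274 [105, 108, 97, 106, 103, 103, 104, 104, 105, 105, 105, 105, 114, 75, 52, 54, 52, 52, 52, 52, 51, 55]
275 [108, 107, 106, 107, 103, 102, 105, 104, 103, 104, 105, 105, 115, 62, 52, 57, 54, 53, 52, 51, 53, 54]
276 [88, 106, 106, 105, 102, 105, 103, 104, 105, 105, 105, 109, 97, 51, 52, 54, 54, 54, 52, 51, 52, 53]
277 [88, 106, 105, 102, 102, 102, 103, 105, 103, 105, 105, 112, 70, 51, 56, 53, 53, 54, 52, 54, 52, 54]
278 [111, 107, 105, 99, 99, 98, 98, 99, 104, 107, 110, 115, 59, 54, 56, 54, 54, 54, 54, 53, 52, 53]
279 [108, 104, 96, 106, 106, 123, 128, 128, 86, 89, 97, 94, 56, 56, 56, 56, 54, 55, 55, 53, 52, 52]
280 [104, 97, 152, 159, 158, 174, 180, 183, 92, 55, 63, 59, 56, 57, 56, 54, 56, 53, 56, 55, 53, 53]
```

I touched the wood at a reported z of 8 mm, so the offset is 32 mm. I'll rise about 2 mm clear of the wood and push toward the fence.

Call:
{"name": "step_arm", "arguments": {
  "rows": [
    [0,0,0.0033,0,0.06],
    [0,0,0.0033,0,0.06],
    [0.004,-0.0004,0.0033,0,0.06],
    [0.008,-0.0008,0.0033,0,0.06],
    [0.011,-0.001,0.0033,0,0.06],
    [0.013,-0.0012,0.0033,0,0.06],
    [0.015,-0.0014,0.0033,0,0.06],
    [0.017,-0.0016,0.0033,0,0.06],
    [0.019,-0.0018,0.0033,0,0.06],
    [0.021,-0.002,0.0033,0,0.06],
    [0.023,-0.0022,0.0033,0,0.06],
    [0.025,-0.0024,0.0033,0,0.06],
    [0.027,-0.0026,0.0033,0,0.06],
    [0.027,-0.0026,0.0033,0,0.06]
  ]
}}

```text
t: 9.55
eef_pos: [0.4419, -0.0423, 0.0103]
ee_rot: [-3.142, -0.0, -0.095]
force: [0.0, -0.1, -0.1]
width: 0.0599
gripper_force: 0.0
```

```bash
python3 m.py p5
```

```text
9.55 [ 0.4419 -0.0423  0.0103] [-3.142 -0.    -0.095] [ 0.04 -0.15 -0.11] tcp in ledge [-54.5  -5.2]
[[30.5, -40.1], [50.7, -73.7], [67.9, -63.4], [47.7, -29.8]]
[[-10.9, -36.3], [54.8, -35.9], [54.3, 56.3], [-11.4, 56.0]]
[[-10.1, -72.8], [55.6, -72.1], [54.3, 56.6], [-11.4, 55.9]]
```

It moved and is now nearly parallel, about 3 mm from the fence. I'll push the rest in small steps.

Call:
{"name": "step_arm", "arguments": {
  "rows": [
    [0.001,-0.0001,0,0,0.06],
    [0.002,-0.0002,0,0,0.06],
    [0.002,-0.0002,0,0,0.06]
  ]
}}

```text
t: 9.95
eef_pos: [0.4434, -0.0425, 0.0103]
ee_rot: [3.141, 0.0, -0.095]
force: [-1.3, -0.2, 1.0]
width: 0.06
gripper_force: 0.6
```

Call:
{"name": "step_arm", "arguments": {
  "rows": [
    [0.001,-0.0001,0,0,0.06],
    [0.001,-0.0001,0,0,0.06]
  ]
}}

```text
t: 10.15
eef_pos: [0.4445, -0.0426, 0.0102]
ee_rot: [3.142, 0.0, -0.095]
force: [-1.5, 0.1, 0.4]
width: 0.0597
gripper_force: 0.6
```

Call:
{"name": "step_arm", "arguments": {
  "rows": [
    [0.001,-0.0001,0,0,0.06],
    [0.001,-0.0001,0,0,0.06]
  ]
}}

```text
t: 10.35
eef_pos: [0.4447, -0.0427, 0.0101]
ee_rot: [3.141, 0.001, -0.096]
force: [-4.3, 0.9, 3.2]
width: 0.0599
gripper_force: 2.8
```

Call:
{"name": "step_arm", "arguments": {
  "rows": [
    [0.0005,0,0,0,0.06],
    [0.001,-0.0001,0,0,0.06],
    [0.001,-0.0001,0,0,0.06],
    [0.001,-0.0001,0,0,0.06]
  ]
}}

```text
t: 10.75
eef_pos: [0.4448, -0.0428, 0.01]
ee_rot: [3.141, 0.003, -0.096]
force: [-8.1, 4.9, 6.7]
width: 0.0602
gripper_force: 4.8
```

The blank is firm against the fence, with TCP at ledge x = -51 mm as expected. Now I'll back off, lift, close the fingers and go behind the +y end.

Call:
{"name": "step_arm", "arguments": {
  "rows": [
    [-0.005,0.0005,0,0,0.06],
    [-0.015,0.0015,0,0,0.06],
    [-0.015,0.0015,0.03,0,0],
    [-0.015,0.0015,0.06,0,0],
    [0.02,0.04,0.06,0,0],
    [0.05,0.075,0.06,0,0],
    [0.068,0.094,0.06,0,0],
    [0.068,0.094,0.06,0,0],
    [0.068,0.094,0.06,0,0],
    [0.068,0.094,0.03,0,0],
    [0.068,0.094,0.012,0,0],
    [0.068,0.094,0.005,0,0],
    [0.068,0.094,0.0015,0,0],
    [0.068,0.094,0.0,0,0],
    [0.068,0.094,0.0,0,0]
  ]
}}

```text
t: 12.25
eef_pos: [0.5149, 0.0513, 0.0109]
ee_rot: [-3.141, -0.001, -0.095]
force: [-0.7, -0.6, 0.0]
width: 0.0005
gripper_force: 0.0
```

```bash
python3 m.py p6
```

```text
12.25 [0.5149 0.0513 0.0109] [-3.141e+00 -1.000e-03 -9.500e-02] [-0.71 -0.64  0.01] tcp in ledge [ 9.3 94.9]
[[-44.1, -74.4], [57.1, -74.5], [57.1, -38.5], [-44.1, -38.4]]
[[-43.2, -37.2], [57.1, -37.1], [57.0, 56.1], [-43.2, 56.0]]
[[-44.3, -74.4], [56.8, -75.3], [58.1, 55.1], [-43.0, 56.0]]
```

View pics/p6.png

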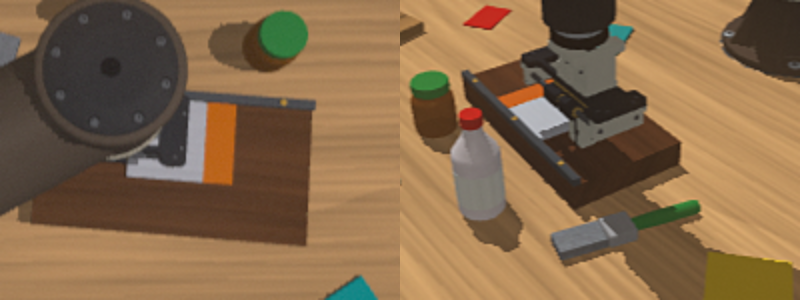

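The blank is snug, with its long edges at ledge x -43 and +57 and its lead at y -74.5. The fingers are behind its +y end. I'll slide it along the fence with a slight bias into it.

Call:
{"name": "step_arm", "arguments": {
  "rows": [
    [-0.0006,-0.006,-0.0006,0,0],
    [-0.0011,-0.012,-0.0006,0,0],
    [-0.0015,-0.016,-0.0006,0,0],
    [-0.0018,-0.02,-0.0006,0,0],
    [-0.0024,-0.027,-0.0006,0,0],
    [-0.003,-0.034,-0.0006,0,0],
    [-0.0037,-0.042,-0.0006,0,0],
    [-0.0043,-0.05,-0.0006,0,0],
    [-0.005,-0.058,-0.0006,0,0],
    [-0.0056,-0.066,-0.0006,0,0],
    [-0.0063,-0.074,-0.0006,0,0],
    [-0.0069,-0.082,-0.0006,0,0],
    [-0.0076,-0.09,-0.0006,0,0],
    [-0.0082,-0.098,-0.0006,0,0],
    [-0.0089,-0.106,-0.0006,0,0],
    [-0.0094,-0.112,-0.0006,0,0],
    [-0.0097,-0.116,-0.0006,0,0],
    [-0.0098,-0.118,-0.0006,0,0],
    [-0.0098,-0.118,-0.0006,0,0]
  ]
}}

```text
t: 14.25
eef_pos: [0.5038, -0.0672, 0.0095]
ee_rot: [-3.142, 0.001, -0.096]
force: [-3.0, 3.9, 2.4]
width: 0.0007
gripper_force: 1.9
```

```bash
python3 m.py p7
```

```text
14.25 [ 0.5038 -0.0672  0.0095] [-3.142e+00  1.000e-03 -9.600e-02] [-3.02  3.93  2.39] tcp in ledge [  9.5 -24.1]
[[-45.6, -167.8], [-6.3, -170.3], [-4.1, -135.6], [-43.4, -133.2]]
[[-86.1, 80.2], [-80.3, 64.5], [54.5, 114.3], [48.8, 130.0]]
[[-42.9, -171.7], [-6.2, -168.8], [-15.7, -48.1], [-52.4, -51.0]]
```

View pics/p7.png

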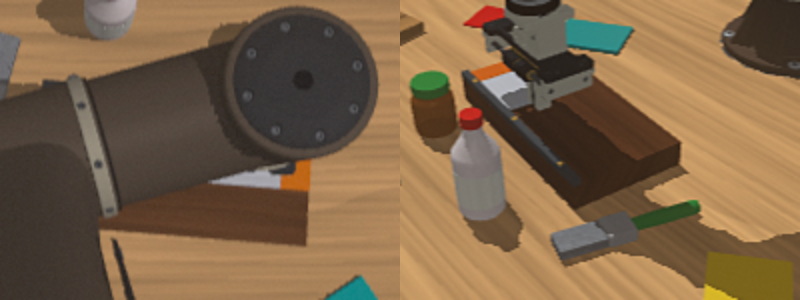

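The lead is now about at the ledge end: the orange's near corner is at (300,190) in the left half. The blank looks slightly turned, with its lead end away from the fence. I'll square it again from the near side with both fingers before the final slide.

Call:
{"name": "step_arm", "arguments": {
  "rows": [
    [0.0006,0.006,0,0,0],
    [0.0012,0.014,0,0,0],
    [0.0012,0.014,0.03,0,0.06],
    [0.0012,0.014,0.06,0,0.06],
    [-0.03,-0.02,0.06,0,0.06],
    [-0.06,-0.05,0.06,0,0.06],
    [-0.092,-0.0725,0.06,0,0.06],
    [-0.092,-0.0725,0.06,0,0.06],
    [-0.092,-0.0725,0.06,0,0.06],
    [-0.092,-0.0725,0.03,0,0.06],
    [-0.092,-0.0725,0.01,0,0.06],
    [-0.092,-0.0725,0.003,0,0.06],
    [-0.092,-0.0725,0.0003,0,0.06],
    [-0.092,-0.0725,0.0003,0,0.06]
  ]
}}

```text
t: 15.75
eef_pos: [0.4134, -0.139, 0.0101]
ee_rot: [3.141, 0.0, -0.095]
force: [0.5, 0.1, 0.3]
width: 0.0599
gripper_force: 0.0
```

```bash
python3 m.py p8
```

```text
15.75 [ 0.4134 -0.139   0.0101] [ 3.141  0.    -0.095] [0.46 0.13 0.28] tcp in ledge [ -73.6 -104.2]
[[-18.2, -174.3], [68.5, -167.6], [65.5, -128.4], [-21.2, -135.1]]
[[-31.5, -132.1], [57.1, -132.1], [57.1, -38.6], [-31.5, -38.6]]
[[-34.9, -40.2], [-20.5, -176.7], [69.5, -167.2], [55.2, -30.8]]
```

The blank is still snug, with its metal edge straight at x=57. The trail end is at y -38.6, so the lead is at about -169, and it needs about 45 mm more. Going back behind it for the final slide.

Call:
{"name": "step_arm", "arguments": {
  "rows": [
    [0,0,0.03,0,0],
    [0,0,0.06,0,0],
    [0.03,0.03,0.06,0,0],
    [0.06,0.06,0.06,0,0],
    [0.087,0.0813,0.06,0,0],
    [0.087,0.0813,0.06,0,0],
    [0.087,0.0813,0.06,0,0],
    [0.087,0.0813,0.03,0,0],
    [0.087,0.0813,0.012,0,0],
    [0.087,0.0813,0.004,0,0],
    [0.087,0.0813,0,0,0],
    [0.087,0.0813,0,0,0]
  ]
}}

```text
t: 17.05
eef_pos: [0.4996, -0.0583, 0.0102]
ee_rot: [3.141, -0.0, -0.096]
force: [0.6, -1.4, 0.5]
width: 0.0008
gripper_force: 0.0
```

Call:
{"name": "step_arm", "arguments": {
  "rows": [
    [-0.0005,-0.005,0,0,0],
    [-0.001,-0.01,0,0,0],
    [-0.0014,-0.015,0,0,0],
    [-0.0019,-0.02,0,0,0],
    [-0.0023,-0.025,0,0,0],
    [-0.0027,-0.03,0,0,0],
    [-0.0032,-0.035,0,0,0],
    [-0.0036,-0.04,0,0,0],
    [-0.0041,-0.045,0,0,0],
    [-0.0044,-0.049,0,0,0],
    [-0.0047,-0.052,0,0,0],
    [-0.0048,-0.053,0,0,0],
    [-0.0048,-0.053,0,0,0]
  ]
}}

```text
t: 18.35
eef_pos: [0.4953, -0.111, 0.0104]
ee_rot: [-3.141, -0.001, -0.095]
force: [-0.9, 4.0, 5.7]
width: 0.0006
gripper_force: 2.8
```

```bash
python3 m.py p9
```

```text
18.35 [ 0.4953 -0.111   0.0104] [-3.141e+00 -1.000e-03 -9.500e-02] [-0.88  3.98  5.71] tcp in ledge [  5.2 -68.5]
[[-41.8, -214.9], [-22.4, -213.4], [-25.1, -178.7], [-44.6, -180.3]]
[[-69.1, 10.7], [-64.6, -6.5], [66.7, 27.4], [62.3, 44.6]]
[[-69.1, 10.7], [-64.6, -6.5], [66.7, 27.4], [62.3, 44.6]]
```

Overhang is about 44 mm. Final squaring push from the near side.

Call:
{"name": "step_arm", "arguments": {
  "rows": [
    [0.0006,0.006,0,0,0],
    [0.0012,0.014,0,0,0],
    [0.0012,0.014,0.03,0,0.05],
    [0.0012,0.014,0.06,0,0.05],
    [-0.03,-0.02,0.06,0,0.05],
    [-0.06,-0.04,0.06,0,0.05],
    [-0.081,-0.0543,0.06,0,0.05],
    [-0.081,-0.0543,0.06,0,0.05],
    [-0.081,-0.0543,0.06,0,0.05],
    [-0.081,-0.0543,0.03,0,0.05],
    [-0.081,-0.0543,0.01,0,0.05],
    [-0.081,-0.0543,0.003,0,0.05],
    [-0.081,-0.0543,0,0,0.05],
    [-0.081,-0.0543,0,0,0.05]
  ]
}}

```text
t: 19.85
eef_pos: [0.4145, -0.1651, 0.01]
ee_rot: [3.141, 0.0, -0.095]
force: [1.0, -0.6, 0.1]
width: 0.0501
gripper_force: 0.0
```

```bash
python3 m.py p10
```

```text
19.85 [ 0.4145 -0.1651  0.01  ] [ 3.141  0.    -0.095] [ 0.99 -0.57  0.07] tcp in ledge [ -70.1 -130. ]
[[-8.6, -212.6], [57.6, -214.0], [58.3, -178.5], [-7.8, -177.1]]
[[-20.3, -176.2], [57.1, -176.2], [57.1, -82.8], [-20.3, -82.9]]
[[-9.7, -218.2], [72.1, -211.7], [61.5, -77.0], [-20.3, -83.4]]
```

Call:
{"name": "step_arm", "arguments": {
  "rows": [
    [0.005,-0.0005,0,0,0.05],
    [0.009,-0.0009,0,0,0.05],
    [0.012,-0.0011,0,0,0.05],
    [0.014,-0.0013,0,0,0.05],
    [0.016,-0.0015,0,0,0.05],
    [0.0175,-0.0017,0,0,0.05],
    [0.0175,-0.0017,0,0,0.05]
  ]
}}

```text
t: 20.65
eef_pos: [0.4315, -0.167, 0.0099]
ee_rot: [3.142, 0.0, -0.095]
force: [0.1, -0.4, -0.7]
width: 0.05
gripper_force: 0.0
```

Call:
{"name": "step_arm", "arguments": {
  "rows": [
    [0.001,-0.0001,0,0,0.05],
    [0.0015,-0.0001,0,0,0.05],
    [0.0015,-0.0001,0,0,0.05]
  ]
}}

```text
t: 20.95
eef_pos: [0.4324, -0.1671, 0.0099]
ee_rot: [3.142, 0.001, -0.095]
force: [-1.3, 0.4, 1.0]
width: 0.05
gripper_force: 0.6
```

Call:
{"name": "step_arm", "arguments": {
  "rows": [
    [0.001,-0.0001,0,0,0.05],
    [0.001,-0.0001,0,0,0.05],
    [0.001,-0.0001,0,0,0.05]
  ]
}}

```text
t: 21.25
eef_pos: [0.4326, -0.1672, 0.0097]
ee_rot: [3.142, 0.002, -0.096]
force: [-4.9, 1.6, 2.8]
width: 0.0497
gripper_force: 3.0
```

Call:
{"name": "step_arm", "arguments": {
  "rows": [
    [0.001,-0.0001,0,0,0.05],
    [0.001,-0.0001,0,0,0.05],
    [0.001,-0.0001,0,0,0.05]
  ]
}}

```text
t: 21.55
eef_pos: [0.4326, -0.1672, 0.0096]
ee_rot: [3.141, 0.004, -0.096]
force: [-6.7, 3.9, 7.1]
width: 0.0502
gripper_force: 4.7
```

It is firm against the fence. Retreat and check.

Call:
{"name": "step_arm", "arguments": {
  "rows": [
    [-0.005,0.0005,0,0,0.05],
    [-0.018,0.0018,0,0,0.05],
    [-0.018,0.0018,0.04,0,0.05],
    [-0.018,0.0018,0.09,0,0.05],
    [-0.018,0.0018,0.13,0,0.05],
    [-0.018,0.05,0.15,0,0.05],
    [-0.01,0.1,0.15,0,0.05],
    [0,0.15,0.15,0,0.05],
    [0,0.2,0.15,0,0.05],
    [0,0.25,0.15,0,0.05],
    [-0.01,0.3,0.15,0,0.05],
    [-0.02,0.35,0.15,0,0.05],
    [-0.03,0.4,0.15,0,0.05],
    [-0.05,0.45,0.15,0,0.05],
    [-0.07,0.5,0.15,0,0.05],
    [-0.1,0.55,0.15,0,0.05],
    [-0.1,0.55,0.15,0,0.05],
    [-0.1,0.55,0.15,0,0.05]
  ]
}}

```text
t: 23.35
eef_pos: [0.3333, 0.3851, 0.1598]
ee_rot: [-3.141, -0.0, -0.092]
force: [1.0, -1.3, -0.8]
width: 0.0506
gripper_force: 0.0
```

```bash
python3 m.py p11
```

```text
23.35 [0.3333 0.3851 0.1598] [-3.141 -0.    -0.092] [ 0.96 -1.31 -0.84] tcp in ledge [-203.3  409.9]
[[-43.9, -213.5], [57.5, -213.9], [57.7, -178.0], [-43.8, -177.6]]
[[-43.1, -176.2], [56.5, -176.2], [56.4, -83.4], [-43.2, -83.4]]
[[-43.9, -213.6], [57.6, -213.7], [57.7, -83.4], [-43.7, -83.3]]
```

View pics/p11.png

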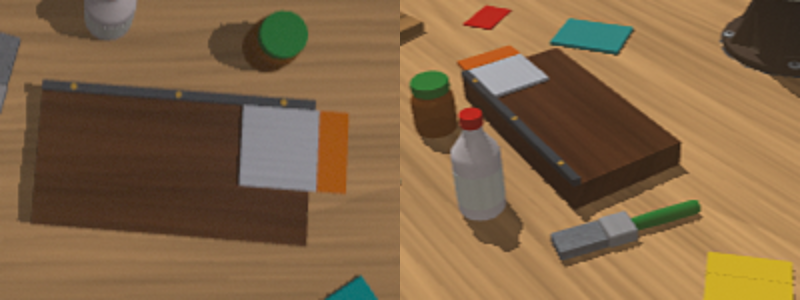

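The blank lies flat and snug along the fence. The whole orange band, left-half x 318–348, is past the ledge end (x about 308–313), with about 7 mm of bare metal showing. The bystanders haven't moved, so I'm handing in.

```bash
python3 -c "
from station import arm
print(arm.job_done())"
```

```text
the job is handed in; nothing more can be done
None
```

I handed the job in at about 23 s: the blank is snug on the fence and overhangs about 44 mm, the full orange band plus about 7 mm of bare metal, with the jar, bottle and brush unmoved and the robot clear.

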